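# Unhook the violet ink and pack it in the carrier

## Task

The violet ink bottle hangs by its neck in one of the rack's slots, under the shelf board. Draw it out along the slot and over the front lip, keeping it upright, then lower it into the carrier's one free cell (the one with the blue pad) and let go only once it stands on the pad: do not drop it. Leave all the other bottles, pots and things where they are.

Things in the scene. Friction and masses are not known exactly. Their poses are not given: they have to be found in the camera images.
- violet: The violet bottle (white label), about 90 g, 140 mm tall, round. From the bottom: body 40 mm diameter, z 0 to 60 mm; neck 15 mm diameter to z 86; black collar 30 mm diameter to z 90; cylindrical violet cap 24 mm diameter to z 130; small black nozzle to z 140. Origin: centre of its underside; z up. It hangs freely: the collar rests on the rack's plate, the neck is in the slot.
- violet_cap (a point): Where to grip the violet bottle: a point on its axis, 120 mm above its underside, 10 mm below the top of the 24 mm wide cylindrical cap.
- rack: Bottle rack, fixed to the table; place and heading vary. Origin on the table; its x axis points to its back, z up. Its open front (-x) faces the robot's right side, roughly towards world -y (yaw 1.3 to 2.1). Three bottles hang in three slots along x, at y = -80, 0 and 80 mm, their axes at x = -8 to 2 mm. Two side cheeks only at x = 45 to 120 mm, y = +-126 mm.
- rack_plate (a point): Middle of the front edge, at top level, of the rack's slotted aluminium plate (240 mm wide, 6 mm thick, top 105 mm above the table; rack x = -55 mm). Slots: 20 mm wide, open at this edge, 68 mm long. A lip along the edge, 4 mm thick, stands 6 mm above the plate: lift the collar more than 6 mm to pass it, but above 20 mm the bottle's body meets the plate from below.
- rack_board (a point): Middle of the front lower edge of the plywood shelf board that overhangs the bottles (rack x = 0, underside 235 mm above the table, 12 mm thick, 120 mm deep to the back, 270 mm wide). A gripper pointing straight down does not fit over the bottles; tilted about 40 degrees, coming from the front, it does. Small pots on the board, 85 mm back, reach 310 mm above the table.
- carrier: Open wooden carrier, fixed to the table, 132 x 132 mm, 60 mm high, walls, dividers and floor 5 mm; its place and heading vary. A cross of full-height dividers makes four cells, each 58 mm square, with centres at x, y = +-32 mm. Origin: centre of its underside; z up.
- pad: Blue pad, 50 x 50 mm, 3 mm thick, fixed on the floor of the carrier's one free cell, within some 5 mm of the middle of the cell. Origin: centre of its underside, 5 mm above the table (so its top is at 8 mm).
- green: Green bottle hanging in another slot of the rack. Same make as the violet bottle. A bystander.
- orange: Orange bottle hanging in another slot of the rack. Same make as the violet bottle. A bystander.
- pot1: Gold ink pot in a carrier cell: 36 mm diameter, 72 mm tall with its black cap, stands upright. Origin: centre of its underside. A bystander.
- pot2: Teal ink pot in a carrier cell: 36 mm diameter, 72 mm tall with its black cap, stands upright. Origin: centre of its underside. A bystander.
- pot3: White ink pot in a carrier cell: 36 mm diameter, 72 mm tall with its black cap, stands upright. Origin: centre of its underside. A bystander.
- bowl: Pale green bowl, 130 mm diameter, 60 mm high, stands on the table. Origin: centre of its underside. A bystander.
- goblet: Blue goblet, 84 mm wide, 160 mm tall, stands on the table. Origin: centre of its underside. A bystander.
- blower: Black rubber air blower with a blue nozzle, lies on the table, 140 mm long, 53 mm high. Origin: below the middle of its bulb, on the table; x along the nozzle (tip at x = 92 mm). A bystander.

How it is judged:
By the outcome, as a careful person would: the job done as asked, in the order asked, and still so for the second after the job is handed in, with the robot touching nothing.
It also fails if it takes over 50 s, if anything falls off the work surface, if the arm or the gripper's body presses on something with over 40 N, if the wrist force passes 120 N, or if a joint passes its speed limit or range.

## Robot

A 7-joint arm with a two-finger parallel gripper is mounted at the origin on the work surface. World frame = base frame: x ahead of the robot, y to its left, z up, the work surface at z = 0. Lengths are in mm, angles in rad, forces in N, time in s.
With the tool pointing down it reaches from about 425 to 825 mm from the base axis. Payload 3.6 kg.
Tool frame: the origin (TCP) lies between the finger pads; the fingertips stand 22 mm ahead of it and the grasp point (between the pads) lies 3 mm ahead of it; z points along the fingers, y is the line along which they close (so a half turn about z gives the same grasp; the last joint's range is limited). The gripper opens to 93 mm and grips with 3 to 60 N. Pads are 15 mm wide; open, the fingers measure 128 mm over their backs; the gripper's body (75 mm by 188 mm) begins 65 mm behind the grasp point.
Start: joints at [-1.173, 0.615, -0.013, 1.423, 0.008, 1.103, -0.04], TCP at [267.263, 592.481, 240.64] pointing down, gripper open.
Joint ranges: [-3.12, 3.12], [-0.3, 2.06], [-1.34, 1.32], [0.26, 2.42], [-1.36, 4.5], [0.01, 1.98], [-2.84, 2.84]. Speed limits (rad/s): [2.79, 2.79, 3.14, 3.14, 3.14, 3.14, 3.14].

## Interface

Orientations are given as a unit quaternion [w, x, y, z].
In Python, from station import monitor, optics, ctrl gives the robot as it stands.
- The arm moves only by the tool carry_out, never from a script. Its argument "deltas" is one flat list of numbers, 7 for each row, row after row: the turn, a rotation vector about the tool's x, y, z in rad, then the shift along the tool's x, y, z in m, then the closure, from 0 (fully open) to 1 (shut). A call has 1 to 20 rows; each row shifts and turns the commanded pose from where the row before left it, along the tool's axes as they then stand; what a row does not reach is not made up. A row lasts 1/8 s, in which the tool goes at most 62.5 mm and 10.7 degrees, less where a joint would pass 70% of its speed; a pose out of reach is approached as far as the arm can. A call with a gripper value outside its range is refused whole. The fingers move at their own pace and stop on an object; "squeeze" is the grip in N (left out, the last holds). Time passes only in rows, so rows that do not move let the fingers close. It gives the time, the measured TCP pose, the force, the opening and the grip force at its end, in the units of the state.
- monitor.read_state(): the state, without advancing time (a new reading comes with each control period).
- optics.camera(name): name is "scene" or "side" or "wrist"; returns the picture (384x512x3 uint8, red, green, blue); there is no depth.
- optics.camera_params(name): a dict with "fx", "fy", "cx", "cy" (pixels), "T" (4x4, takes a point from camera to world coordinates). Camera axes: x right, y up, looking along -z (the intrinsics and any distortion apply to the point x, -y, -z); pixel columns grow to the right and rows downward; lengths in mm; the calibration is good to about 2 mm. A picture is of the moment at which its call begins: read the wrist's pose just before it. camera_params takes no time and is no camera call; for the wrist camera it gives the pose at the moment of the call.
- ctrl.sign_off(): hands the job in; it is judged then, once.
The state is a dict: "time": time; "joint_positions": joint angles; "joint_velocities": joint speeds; "tau": joint torques, N m; "tool_pos": TCP position; "tcp_rot": TCP orientation; "contact_force": force on the tool from outside, world axes, zero at the start; "moment": the same for the moment, N m; "finger_gap": finger opening in mm; "grip_force": force on a finger pad.
Only numpy, scipy, OpenCV 4.12 (cv2) and the standard library are available. Lean on these libraries where they do the work, as an engineer would, in place of code of your own. Each camera call takes 0.05 s, during which the arm holds its last target. There are 200 camera calls.

## Working session

There is one attempt and no reset: what is moved stays moved. The work goes in short steps, Python scripts to look and compute and a tool call to move; the robot and the scene stay as the last step left them, time stands still between calls to the robot, and variables do not carry over. Pictures are saved under pics/ and viewed, at most 11 in all, crops included, and the job is handed in when it is done.

Besides the shell and the picture viewer there is one more tool, called after "Call:" by a JSON object that holds its "api" and its "payload". carry_out: Moves the arm, as the interface text tells. Its arguments: {"type":"object","properties":{"deltas":{"type":"array","items":{"type":"number"}},"squeeze":{"type":"number"}},"required":["deltas"]}

```bash
mkdir -p pics; ls; python3 - <<'E'
from station import monitor, optics
import cv2,numpy as np
s=monitor.read_state();print({k:np.round(v,3).tolist() for k,v in s.items()})
for n in("scene","side","wrist"):
    p=optics.camera_params(n);print(n,{k:np.round(v,3).tolist() for k,v in p.items()})
    cv2.imwrite(f"pics/{n}0.png",optics.camera(n)[:,:,::-1])
E
```

```text
pics
{'time': 0.0, 'joint_positions': [-1.173, 0.616, -0.013, 1.425, 0.008, 1.103, -0.04], 'joint_velocities': [-0.0, -0.002, 0.001, 0.0, -0.001, 0.0, -0.002], 'tau': [0.001, -45.893, 0.209, -16.575, -0.061, 0.02, 0.0], 'tool_pos': [266.977, 591.838, 239.492], 'tcp_rot': [-0.0, 0.21, 0.978, -0.001], 'contact_force': [-0.253, 0.072, -0.036], 'moment': [0.051, -0.002, -0.034], 'grip_force': 0.0, 'finger_gap': 93.127}
scene {'fx': 391.762, 'fy': 391.762, 'cx': 257.128, 'cy': 185.43, 'T': [[0.245, -0.521, 0.817, 1450.933], [0.969, 0.152, -0.193, -230.651], [-0.023, 0.84, 0.543, 721.484], [0.0, 0.0, 0.0, 1.0]]}
side {'fx': 485.509, 'fy': 485.509, 'cx': 252.545, 'cy': 195.215, 'T': [[0.724, 0.507, -0.468, 46.12], [-0.69, 0.547, -0.474, -563.417], [0.016, 0.666, 0.746, 1011.942], [0.0, 0.0, 0.0, 1.0]]}
wrist {'fx': 345.752, 'fy': 345.752, 'cx': 257.029, 'cy': 191.903, 'T': [[0.412, -0.881, -0.233, 203.114], [0.911, 0.397, 0.107, 620.666], [-0.002, -0.256, 0.967, 383.486], [0.0, 0.0, 0.0, 1.0]]}
```

View pics/scene0.png

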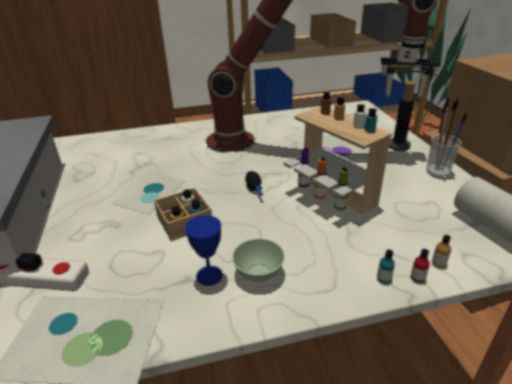

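View pics/side0.png

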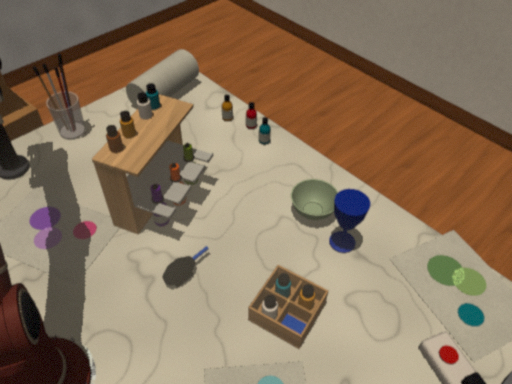

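Scene view: the rack has its open front facing the viewer, with violet at (305,156), orange at (322,165) and green at (344,176). The carrier is at (183,212). In the side view violet is at (157,193) and the blue pad at (293,324). I'll zoom in to measure.

```bash
cat >h.py <<'E'
import numpy as np,cv2
from station import monitor,optics
def ray(n,u,v):
    p=optics.camera_params(n);T=np.array(p["T"]);d=T[:3,:3]@np.array([(u-p["cx"])/p["fx"],-(v-p["cy"])/p["fy"],-1]);return T[:3,3],d/np.linalg.norm(d)
def onz(n,u,v,z):
    o,d=ray(n,u,v);return o+d*(z-o[2])/d[2]
def tri(a,b):
    (o,d),(q,e)=ray(*a),ray(*b);s=np.linalg.lstsq(np.c_[d,-e],q-o,rcond=None)[0]
    A,B=o+d*s[0],q+e*s[1];return (A+B)/2,np.linalg.norm(A-B)
def proj(n,P):
    p=optics.camera_params(n);T=np.array(p["T"]);c=T[:3,:3].T@(np.asarray(P)-T[:3,3]);return p["cx"]+p["fx"]*c[0]/-c[2],p["cy"]-p["fy"]*c[1]/-c[2]
E
python3 - <<'E'
from h import *
a=cv2.imread("pics/scene0.png");b=cv2.imread("pics/side0.png")
def cr(i,x,y,w,h):return cv2.resize(i[y:y+h,x:x+w],(400,300),interpolation=cv2.INTER_CUBIC)
# origins & scale
m=np.vstack([np.hstack([cr(a,285,100,120,90) if 0 else cr(a,280,130,100,75),cr(b,120,130,120,90)]),np.hstack([cr(a,140,180,80,60),cr(b,240,260,100,75)])])
cv2.imwrite("pics/crops.png",m)
for n,i in(("scene",a),("side",b)):
    H=cv2.cvtColor(i,cv2.COLOR_BGR2HSV)
    for nm,lo,hi in(("violet",(128,90,20),(160,255,140)),("blue",(108,150,60),(125,255,255))):
        k,_,st,c=cv2.connectedComponentsWithStats(cv2.inRange(H,lo,hi))
        print(n,nm,[(st[j].tolist(),c[j].round(1).tolist()) for j in range(1,k) if st[j,4]>12])
E
```

```text
scene violet [([302, 149, 6, 14, 79], [304.6, 155.7]), ([333, 151, 18, 4, 38], [342.4, 152.4]), ([300, 185, 8, 2, 13], [303.3, 185.4])]
scene blue [([256, 69, 36, 42, 1162], [273.6, 89.6]), ([355, 74, 49, 32, 894], [378.6, 89.4]), ([256, 185, 4, 8, 21], [257.7, 187.8]), ([186, 216, 34, 24, 646], [202.5, 227.2]), ([199, 268, 8, 5, 13], [202.5, 269.8])]
side violet [([155, 186, 5, 6, 19], [157.4, 188.9]), ([30, 208, 22, 21, 340], [41.0, 218.6])]
side blue [([335, 190, 34, 27, 723], [351.6, 202.7]), ([284, 316, 19, 16, 135], [293.1, 323.2])]
```

View pics/crops.png

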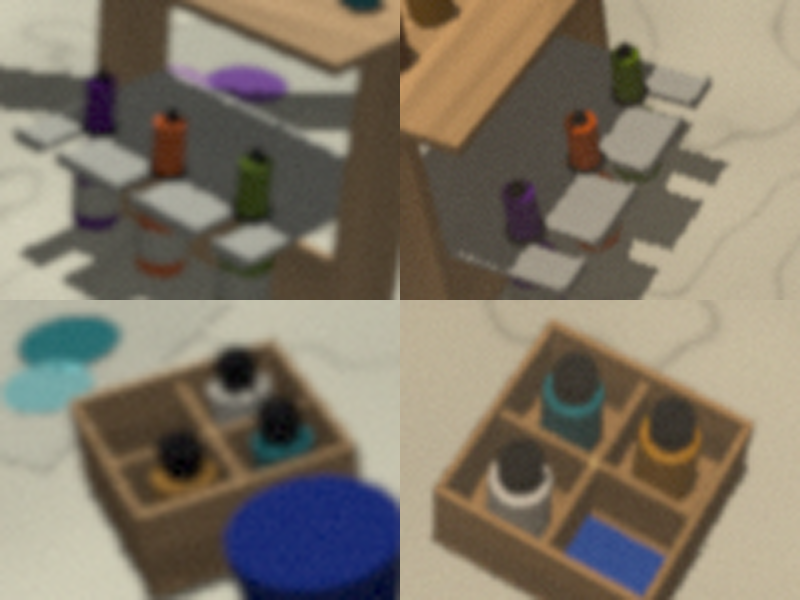

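Crops: the violet cap spans about (305,149.5) to (305,163) in the scene view and (155.7,186) to (157,202) in side. The free cell is the one nearest the robot, between gold and white. The slab front corners and board edge are visible in the side view.

```bash
python3 - <<'E'
from h import *
S=lambda X,Y:("scene",280+X/4,130+Y/4)
D=lambda X,Y:("side",120+(X-400)*.3,130+Y*.3)
C=lambda X,Y:("scene",140+X/5,180+(Y-300)/5)
E=lambda X,Y:("side",240+(X-400)/4,260+(Y-300)/4)
for nm,a,b in(("vtop149",(101,79),(519,186)),("vbot109",(100,130),(525,239)),("otop",(171,119),(581,114)),("obot",(168,175),(585,167)),("gtop",(255,156),(625,50)),("gbot",(250,217),(630,103))):
    p,g=tri(S(*a),D(*b));print(nm,p.round(1),round(g,1), onz(*S(*a),149)[:2].round(1))
# plate front edge z=111
for q in((632,182),(600,240),(687,120),(650,175),(712,78),(695,105),(575,290)):print("lipside",onz(*D(*q),111).round(1))
for q in((14,130),(57,155),(118,187),(133,205),(215,240),(225,262)):print("lipscene",onz(*S(*q),111).round(1))
print("board side",onz(*D(458,148),247).round(1),onz("side",192,105,247).round(1))
for q in((553,322),(750,426),(434,488),(595,463)):print("carr side",onz(*E(*q),60).round(1))
for q in((272,342),(75,407),(355,450),(140,515)):print("carr scene",onz(*C(*q),60).round(1))
print("pad",onz("side",293.1,323.2,8).round(1))
E
```

```text
vtop149 [435.9 165.5 150.9] 1.4 [431.7 167.6]
vbot109 [431.  166.  100.1] 8.2 [507.2 139.3]
otop [513.  192.2 152.6] 0.7 [506.6 195.3]
obot [508.9 193.2  99.8] 5.7 [580.8 162.8]
gtop [581.7 226.6 153.1] 2.9 [573.9 231.8]
gbot [579.9 227.3  98.8] 7.5 [646.8 194.7]
lipside [519.  143.6 111. ]
lipside [465.2 114.  111. ]
lipside [592.4 166.5 111. ]
lipside [533.6 140.  111. ]
lipside [638.1 189.7 111. ]
lipside [608.  175.2 111. ]
lipside [423.   88.6 111. ]
lipscene [425.4  99.2 111. ]
lipscene [471.7 119.1 111. ]
lipscene [528.6 147.2 111. ]
lipscene [555.1 148.9 111. ]
lipscene [614.  187.1 111. ]
lipscene [641.1 182.7 111. ]
board side [383.2 138.  247. ] [624.1 247.8 247. ]
carr side [ 535.5 -157.9   60. ]
carr side [ 566.8 -281.6   60. ]
carr side [ 411.2 -188.8   60. ]
carr side [ 486.4 -238.3   60. ]
carr scene [ 416.3 -185.8   60. ]
carr scene [ 454.  -306.6   60. ]
carr scene [ 542.5 -152.9   60. ]
carr scene [ 569.5 -275.4   60. ]
pad [ 476.5 -266.3    8. ]
```

Call:
{"api": "carry_out", "payload": {"deltas": [0,0,0,0,0,-0.045,0,0,0,0,0,0,-0.045,0,0,0,0,0,0,-0.045,0,0,0,0,0,0,-0.045,0,0,0,0,-0.034,-0.037,0,0,0,0,0,-0.034,-0.037,0,0,0,0,0,-0.034,-0.037,0,0,0,0,0,-0.034,-0.037,0,0,0,0,0,-0.034,-0.037,0,0,0,0,0,-0.034,-0.037,0,0,0,0,0,-0.034,-0.037,0,0,0,0,0,-0.034,-0.037,0,0,0,0,0,-0.034,-0.037,0,0,0,0,0,-0.034,-0.037,0,0,0,0,0,-0.034,-0.037,0,0,0,0,0,-0.034,-0.037,0,0,0,0,0,-0.034,-0.037,0,0,0,0,0,-0.034,-0.037,0,0,0,0,0,0,0,0,0,0,0,0,0,0,0,0]}}

```text
time: 2.65
tool_pos: [488.0, -74.5, 420.3]
tcp_rot: [-0.001, 0.21, 0.978, 0.0]
contact_force: [0.5, 0.7, 0.2]
finger_gap: 93.0
grip_force: 0.0
```

Call:
{"api": "carry_out", "payload": {"deltas": [0,0,0.15,0,0,0,0,0,0,0.15,0,0,0,0,0,0,0.15,0,0,0,0,0,0,0.15,0,0,0,0,0,0,0.15,0,0,0,0,0,0,0,0,0,0,0,0,0,0,0,0,0,0]}}

```text
time: 3.52
tool_pos: [488.1, -74.3, 420.7]
tcp_rot: [-0.0, 0.552, 0.834, 0.0]
contact_force: [0.3, -0.5, -0.5]
finger_gap: 93.3
grip_force: 0.0
```

```bash
python3 - <<'E'
from h import *
s=monitor.read_state();print({k:np.round(s[k],3).tolist() for k in("time","joint_positions","tool_pos","tcp_rot")})
p=optics.camera_params("wrist");i=optics.camera("wrist")[:,:,::-1];cv2.imwrite("pics/w1.png",i)
print(np.round(p["T"],3).tolist());np.save("w1T.npy",p["T"])
for P in((492,-233,60),(467,-272,8),(435,166,149)):print(np.round(proj("wrist",P)))
cv2.imwrite("pics/w1b.png",cv2.resize(i,(800,600),interpolation=cv2.INTER_CUBIC))
E
```

```text
{'time': 3.525, 'joint_positions': [-0.267, 0.253, 0.504, 1.544, -0.124, 1.376, 0.649], 'tool_pos': [488.111, -74.27, 420.675], 'tcp_rot': [-0.0, 0.552, 0.834, 0.0]}
[[0.921, -0.377, -0.1, 460.79], [0.39, 0.89, 0.234, -10.009], [0.001, -0.255, 0.967, 564.582], [0.0, 0.0, 0.0, 1.0]]
[220. 244.]
[201. 246.]
[300. -71.]
```

View pics/w1b.png

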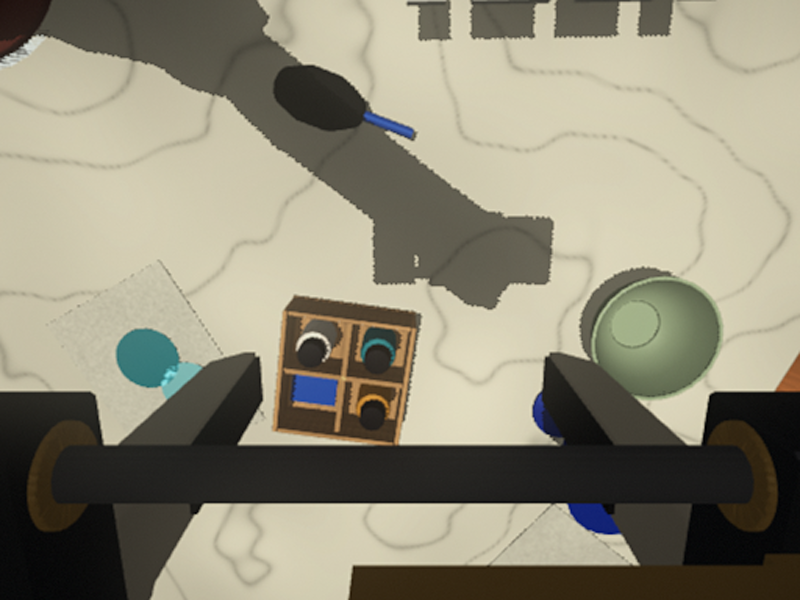

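The wrist view shows the carrier cross at about (345,377) and the pad at (315,390), with its upper part hidden by the divider. The blower is at (320,97), the bowl at (656,335), and the goblet at the lower right around (580,510). Next: compute the cell and pad positions.

```bash
python3 - <<'E'
from h import *
i=cv2.imread("pics/w1.png");H=cv2.cvtColor(i,cv2.COLOR_BGR2HSV)
m=cv2.inRange(H,(105,120,50),(128,255,255));m[:,:180]=0;m[:,230:]=0;m[:225]=0;m[270:]=0
c=max(cv2.findContours(m,0,2)[0],key=cv2.contourArea);r=cv2.approxPolyDP(c,3,True)[:,0]
print(r.tolist(),cv2.boundingRect(c))
for q in r:print("pad",onz("wrist",*q,8).round(1))
for q in((286,311),(420,325),(400,443),(275,432),(345,377)):print("carr",onz("wrist",q[0]*.64,q[1]*.64,60).round(1))
for n,u,v in(("side",343,243),("scene",209,275)):print("goblet",onz(n,u,v,5).round(1))
print("goblet wrist rim",onz("wrist",541*.64,412*.64,160).round(1))
E
```

```text
[[189, 240], [187, 255], [213, 258], [215, 244]] (187, 240, 29, 19)
pad [ 443.7 -270.     8. ]
pad [ 450.2 -297.8    8. ]
pad [ 494.1 -285.5    8. ]
pad [ 487.8 -259.5    8. ]
carr [ 414.1 -186.5   60. ]
carr [ 539.6 -149.    60. ]
carr [ 571.5 -274.8   60. ]
carr [ 447.7 -313.3   60. ]
carr [ 492.  -228.4   60. ]
goblet [ 734.4 -200.     5. ]
goblet [ 737.7 -192.     5. ]
goblet wrist rim [ 645.  -151.4  160. ]
```

Call:
{"api": "carry_out", "payload": {"deltas": [0,0.147,0,0,0,0,0.4,0,0.147,0,0,0,0,0.4,0,0.147,0,0,0,0,0.4,0,0.147,0,0,0,0,0.4,0,0.147,0,0,0,0,0.4,0,0,0,0,0.023,0.04,0.4,0,0,0,0,0.022,0.04,0.4,0,0,0,-0.004,0,0.04,0.4,0,0,0,-0.004,0,0.04,0.4,0,0,0,0,0,0.04,0.4,0,0,0,0,0,0,0.4,0,0,0,0,0,0,0.4]}}

```text
time: 5.08
tool_pos: [481.1, 59.1, 267.7]
tcp_rot: [-0.298, 0.517, 0.777, 0.199]
contact_force: [0.1, 0.1, -0.3]
finger_gap: 55.4
grip_force: 0.0
```

```bash
python3 - <<'E'
from h import *
s=monitor.read_state();print({k:np.round(s[k],3).tolist() for k in("time","joint_positions","tool_pos","tcp_rot","finger_gap")})
i=optics.camera("wrist")[:,:,::-1];cv2.imwrite("pics/w2.png",i)
for P in((435,166,159),(435,166,149),(435,166,109)):print(np.round(proj("wrist",P)))
cv2.imwrite("pics/w2b.png",cv2.resize(i,(800,600),interpolation=cv2.INTER_CUBIC))
E
```

```text
{'time': 5.075, 'joint_positions': [-0.061, 0.568, 0.38, 1.729, -0.733, 1.488, 1.013], 'tool_pos': [481.113, 59.131, 267.721], 'tcp_rot': [-0.298, 0.517, 0.777, 0.199], 'finger_gap': 55.425}
[255. 166.]
[255. 171.]
[255. 191.]
```

View pics/w2b.png

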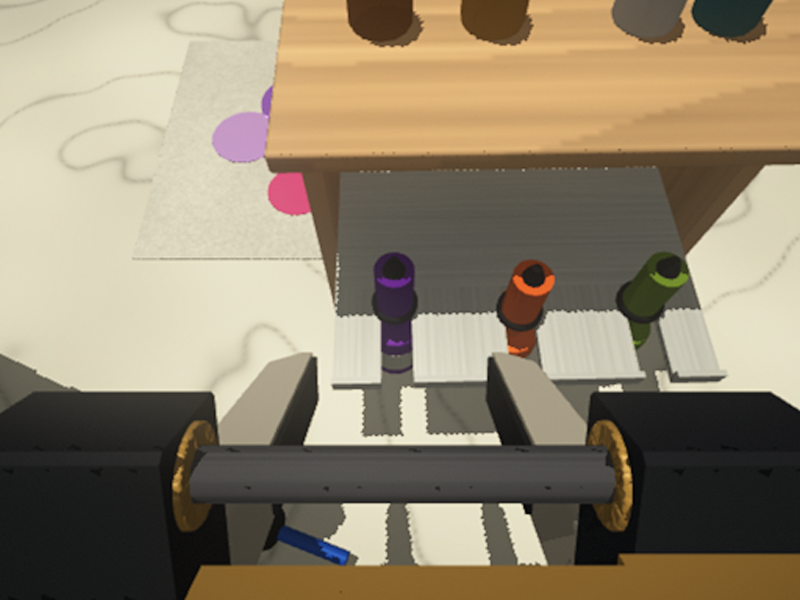

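The wrist view at pre-grasp shows the violet cap top at (394,268) and its collar at (394,315), between the fingers. The lip's front edge runs from (333,383) to (722,375), and the board is well above. I'll measure axis and heading from these.

```bash
cat > m.py <<'E'
from h import *
from scipy.spatial.transform import Rotation as R
W=lambda x,y,z:onz("wrist",x*.64,y*.64,z)
E
python3 - <<'E'
from m import *
i=cv2.imread("pics/w2.png");H=cv2.cvtColor(i,cv2.COLOR_BGR2HSV)
m=cv2.inRange(H,(125,80,20),(160,255,255));m[:,:225]=0;m[:,285:]=0;m[200:]=0
ys,xs=np.nonzero(m);print("cap",xs.min(),xs.max(),ys.min(),ys.max(),xs.mean())
uc=(xs.min()+xs.max())/2
# lip top outer edge: bottom boundary of bright plate per column
g=cv2.cvtColor(i,cv2.COLOR_BGR2GRAY).astype(int);pts=[]
for u in list(range(216,242))+list(range(268,310))+list(range(350,406)):
    col=g[225:255,u];d=np.diff(col);k=d.argmin();pts.append((u,225+k+.5))
pts=np.array(pts);l=cv2.fitLine(pts.astype(np.float32),cv2.DIST_HUBER,0,.01,.01).ravel();print("line",l)
f=lambda u:l[3]+(u-l[2])*l[1]/l[0]
A,B=onz("wrist",216,f(216),105),onz("wrist",460,f(460),105);print(A.round(1),B.round(1),np.degrees(np.arctan2(*(B-A)[1::-1])),"len",np.linalg.norm(B-A))
print("lip corners",W(333,383,108).round(1),W(722,375,108).round(1))
a,b=W(270,158,247),W(798,152,247);print("board",a.round(1),b.round(1),np.degrees(np.arctan2(*(b-a)[1::-1])))
c=W(394,268,149);o=W(533,275,149);e=W(668,268,149)
for p in(c,o,e):print("caps",p.round(1))
print(np.degrees(np.arctan2(*(e-c)[1::-1])),np.linalg.norm(e-c))
s=monitor.read_state();q=R.from_quat(np.roll(s["tcp_rot"],-1)).as_matrix()
print(q.round(3));G=np.array([*c[:2],139]);print("to grip, tool axes",(q.T@(G-s["tool_pos"])-[0,0,3]).round(1))
E
```

```text
cap 240 264 162 199 252.22550544323482
line [ 9.9975175e-01 -2.2282334e-02  2.9110001e+02  2.4400000e+02]
[422.6  99.8 105. ] [637.  195.5 105. ] 24.048808040417832 len 234.7832541747091
lip corners [420.6  98.5 108. ] [637.5 194.8 108. ]
board [387.3 141.1 247. ] [592.3 231.  247. ] 23.679819940449875
caps [432.9 164.9 149. ]
caps [509.3 191.9 149. ]
caps [581.1 227.1 149. ]
22.769670254730453 160.7969395533904
[[-0.288  0.923 -0.256]
 [ 0.685  0.385  0.618]
 [ 0.669  0.002 -0.744]]
to grip, tool axes [  0.6  -4.2 170.8]
```

Call:
{"api": "carry_out", "payload": {"deltas": [0.0155,0,-0.017,0,0,0,0.4,0,0,0,0,-0.0015,0.03,0.4,0,0,0,0,0,0.035,0.4,0,0,0,0,0,0.035,0.4,0,0,0,0,0,0.03,0.4,0,0,0,0,0,0.02,0.4,0,0,0,0,0,0.01,0.4,0,0,0,0,0,0.008,0.4,0,0,0,0,0,0,0.4,0,0,0,0,0,0,0.4]}}

```text
time: 6.38
tool_pos: [433.4, 161.9, 142.6]
tcp_rot: [-0.301, 0.508, 0.783, 0.196]
contact_force: [-0.1, 0.2, -0.4]
finger_gap: 56.0
grip_force: 0.0
```

```bash
python3 - <<'E'
from m import *
i=optics.camera("wrist")[:,:,::-1];cv2.imwrite("pics/w3.png",i)
s=monitor.read_state();q=R.from_quat(np.roll(s["tcp_rot"],-1)).as_matrix()
G=np.array([432.9,164.9,139]);print(q.round(3),s["joint_positions"],(q.T@(G-s["tool_pos"])-[0,0,3]).round(1))
b=optics.camera("side")[:,:,::-1]
cv2.imwrite("pics/w3b.png",np.hstack([cv2.resize(i[100:340,130:370],(400,400)),cv2.resize(b[120:250,100:230],(400,400),interpolation=2)]))
E
```

```text
[[-0.303  0.913 -0.272]
 [ 0.678  0.407  0.612]
 [ 0.67   0.001 -0.742]] [-0.19016351  0.6773946   0.28390562  1.99242058 -0.91845983  1.14510771
  1.16907205] [-0.3  0.8  1.6]
```

View pics/w3b.png

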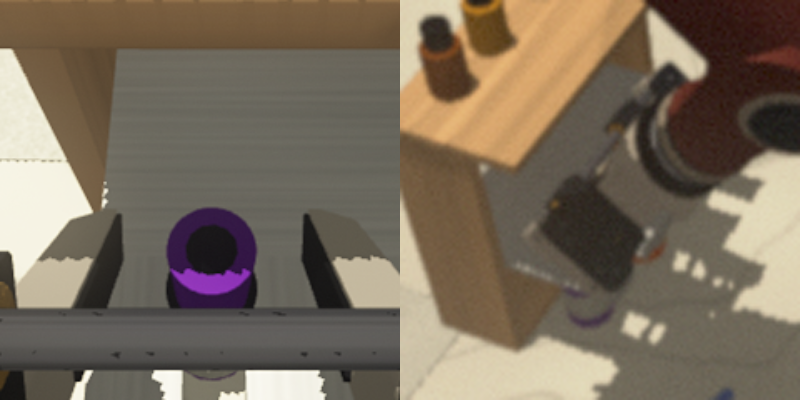

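Left crop: the cap is centred between the fingers (cap at 212, fingers at 122 and 303). Now closing.

Call:
{"api": "carry_out", "payload": {"deltas": [0,0,0,0,0,0.0015,1,0,0,0,0,0,0,1,0,0,0,0,0,0,1,0,0,0,0,0,0,1,0,0,0,0,0,0,1,0,0,0,0,0,0,1,0,0,0,0,0,0,1,0,0,0,0,0,0,1], "squeeze": 20}}

```text
time: 7.48
tool_pos: [432.4, 163.3, 141.2]
tcp_rot: [-0.301, 0.508, 0.783, 0.195]
contact_force: [-0.6, -0.8, 0.4]
finger_gap: 23.8
grip_force: 20.0
```

Call:
{"api": "carry_out", "payload": {"deltas": [0,0,0,0.002,0,-0.0022,1,0,0,0,0.002,0,-0.0022,1,0,0,0,0.002,0,-0.0022,1,0,0,0,0.002,0,-0.0022,1,0,0,0,0,0,0,1,0,0,0,0,0,0,1]}}

```text
time: 8.22
tool_pos: [432.4, 163.4, 153.1]
tcp_rot: [-0.301, 0.508, 0.783, 0.195]
contact_force: [-0.4, 0.2, -0.3]
finger_gap: 23.6
grip_force: 20.0
```

```bash
python3 - <<'E'
from m import *
s=monitor.read_state();q=R.from_quat(np.roll(s["tcp_rot"],-1)).as_matrix();print(s["tool_pos"],q.round(3).tolist(),s["moment"])
a=np.radians(24);u=np.array([np.sin(a),-np.cos(a),0]);print("out 110:",(q.T@u*110).round(1),"up 12",(q.T@[0,0,12]).round(1))
i=optics.camera("wrist")[:,:,::-1];b=optics.camera("side")[:,:,::-1];c=optics.camera("scene")[:,:,::-1]
cv2.imwrite("pics/w4b.png",np.hstack([cv2.resize(i[150:350,150:350],(400,400)),cv2.resize(c[140:210,275:345],(400,400),interpolation=2)]))
E
```

```text
[432.35527627 163.3739643  153.06325703] [[-0.303, 0.913, -0.274], [0.677, 0.408, 0.612], [0.671, -0.0, -0.742]] [-0.68777958 -0.31634073  0.00070759]
out 110: [-81.6  -0.1 -73.8] up 12 [ 8.  -0.  -8.9]
```

View pics/w4b.png

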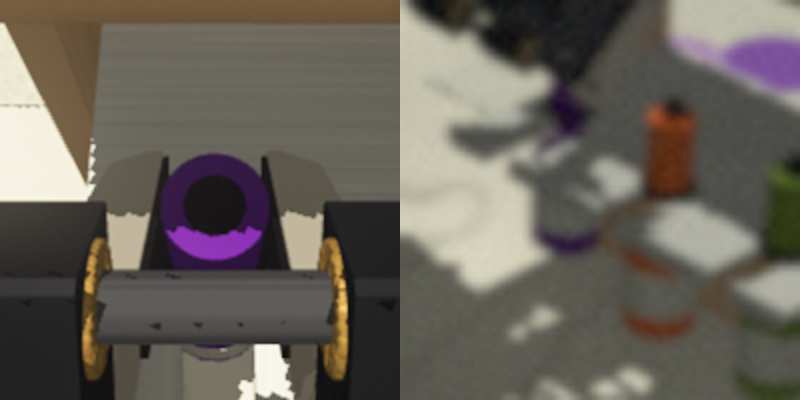

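Lifted 12 mm and still held. Now drawing straight out 110 mm.

Call:
{"api": "carry_out", "payload": {"deltas": [0,0,0,-0.0037,0,-0.00335,1,0,0,0,-0.0074,0,-0.0067,1,0,0,0,-0.0074,0,-0.0067,1,0,0,0,-0.0074,0,-0.0067,1,0,0,0,-0.0074,0,-0.0067,1,0,0,0,-0.0074,0,-0.0067,1,0,0,0,-0.0074,0,-0.0067,1,0,0,0,-0.0074,0,-0.0067,1,0,0,0,-0.0074,0,-0.0067,1,0,0,0,-0.0074,0,-0.0067,1,0,0,0,-0.0074,0,-0.0067,1,0,0,0,-0.0037,0,-0.00335,1,0,0,0,0,0,0,1]}}

```text
time: 10.0
tool_pos: [477.3, 62.8, 153.1]
tcp_rot: [-0.301, 0.508, 0.783, 0.195]
contact_force: [0.1, -0.2, -0.8]
finger_gap: 23.7
grip_force: 20.0
```

```bash
python3 - <<'E'
from m import *
s=monitor.read_state();q=R.from_quat(np.roll(s["tcp_rot"],-1)).as_matrix();p=np.array(s["tool_pos"]);print(p.round(1),s["joint_positions"].round(2) if hasattr(s["joint_positions"],'round') else s["joint_positions"])
G=p+3*q[:,2];print("G",G.round(1))
print("world z in tool",(q.T@[0,0,1]).round(3))
print("up70",(q.T@[0,0,70]).round(1))
# target after yaw rotation t about world z
t=-np.radians(50);Rz=R.from_euler("z",t).as_matrix();q2=Rz@q
tgt=np.array([468,-269.5,230.])-3*q2[:,2];print("shift in q2 axes after up70",(q2.T@(tgt-p-[0,0,70])).round(1),"in q axes",(q.T@(tgt-p-[0,0,70])).round(1),"rotvec",(q.T@[0,0,t]).round(3))
i=optics.camera("wrist")[:,:,::-1];c=optics.camera("scene")[:,:,::-1]
cv2.imwrite("pics/w5b.png",np.hstack([cv2.resize(i,(400,300)),cv2.resize(c[110:245,255:435],(400,300),interpolation=2)]))
E
```

```text
[477.3  62.8 153.1] [-0.04  0.72  0.34  1.83 -0.79  1.3   1.19]
G [476.5  64.6 150.9]
world z in tool [ 0.671 -0.    -0.742]
up70 [ 46.9  -0.  -51.9]
shift in q2 axes after up70 [-220.   137.1 -211.2] in q axes [-217.2 -145.4 -208.6] rotvec [-0.585  0.     0.647]
```

View pics/w5b.png

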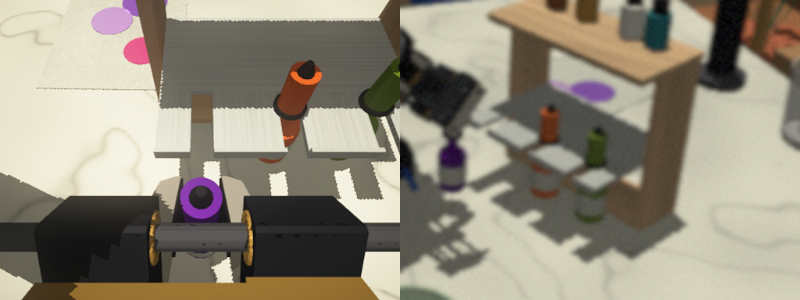

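Call:
{"api": "carry_out", "payload": {"deltas": [0,0,0,0.0067,0,-0.0074,1,0,0,0,0.0134,0,-0.0148,1,0,0,0,0.0134,0,-0.0148,1,0,0,0,0.0134,0,-0.0148,1,0,0,0,-0.009,-0.006,-0.0087,1,0,0,0,-0.018,-0.0121,-0.0173,1,0,0,0,-0.018,-0.0121,-0.0173,1,0,0,0,-0.018,-0.0121,-0.0173,1,0,0,0,-0.018,-0.0121,-0.0173,1,0,0,0,-0.018,-0.0121,-0.0173,1,0,0,0,-0.009,-0.006,-0.0087,1,-0.03,0,0.033,0,0,0,1,-0.08,0,0.088,0,0,0,1,-0.08,0,0.088,0,0,0,1,-0.08,0,0.088,0,0,0,1,-0.08,0,0.088,0,0,0,1,-0.08,0,0.088,0,0,0,1,-0.08,0,0.088,0,0,0,1,-0.075,0,0.086,0,0,0,1,0,0,0,0,0,0,1]}}

```text
time: 12.6
tool_pos: [471.0, -101.6, 228.1]
tcp_rot: [-0.192, 0.791, 0.495, 0.305]
contact_force: [0.2, -0.5, 0.1]
finger_gap: 23.2
grip_force: 20.0
```

```bash
cat >t.py <<'E'
from m import *
import sys
z=float(sys.argv[1]);s=monitor.read_state();q=R.from_quat(np.roll(s["tcp_rot"],-1)).as_matrix();p=np.array(s["tool_pos"])
G=p+3*q[:,2];print("G",G.round(1),np.round(s["joint_positions"],2),"z in tool",(q.T@[0,0,1]).round(3))
print("shift",(q.T@(np.array([468,-269.5,z])-G)).round(1))
E
python3 t.py 220
```

```text
G [471.9 -99.8 225.9] [ 0.2   0.53  0.56  2.03 -1.06  1.24  0.97] z in tool [ 0.672 -0.002 -0.74 ]
shift [-118.2   70.6  -99.5]
```

Call:
{"api": "carry_out", "payload": {"deltas": [0,0,0,-0.0085,0.005,-0.0071,1,0,0,0,-0.0169,0.0101,-0.0142,1,0,0,0,-0.0169,0.0101,-0.0142,1,0,0,0,-0.0169,0.0101,-0.0142,1,0,0,0,-0.0169,0.0101,-0.0142,1,0,0,0,-0.0169,0.0101,-0.0142,1,0,0,0,-0.0169,0.0101,-0.0142,1,0,0,0,-0.0085,0.005,-0.0071,1,0,0,0,0,0,0,1,0,0,0,0,0,0,1]}}

```text
time: 13.85
tool_pos: [468.2, -272.0, 221.9]
tcp_rot: [-0.192, 0.79, 0.495, 0.305]
contact_force: [0.6, 0.1, -0.4]
finger_gap: 23.7
grip_force: 20.0
```

```bash
python3 t.py 195; python3 - <<'E'
from m import *
b=optics.camera("side")[:,:,::-1];c=optics.camera("scene")[:,:,::-1];i=optics.camera("wrist")[:,:,::-1]
cv2.imwrite("pics/w6b.png",np.vstack([np.hstack([cv2.resize(b[235:355,215:375],(400,300),interpolation=2),cv2.resize(c[150:255,130:270],(400,300),interpolation=2)]),np.hstack([cv2.resize(i,(400,300)),cv2.resize(i[200:320,180:340],(400,300))])]))
E
```

```text
G [ 469.1 -270.2  219.7] [ 0.48  0.7   0.59  1.72 -0.96  1.47  1.02] z in tool [ 0.672 -0.001 -0.741]
shift [-16.5  -1.3  18.4]
```

View pics/w6b.png

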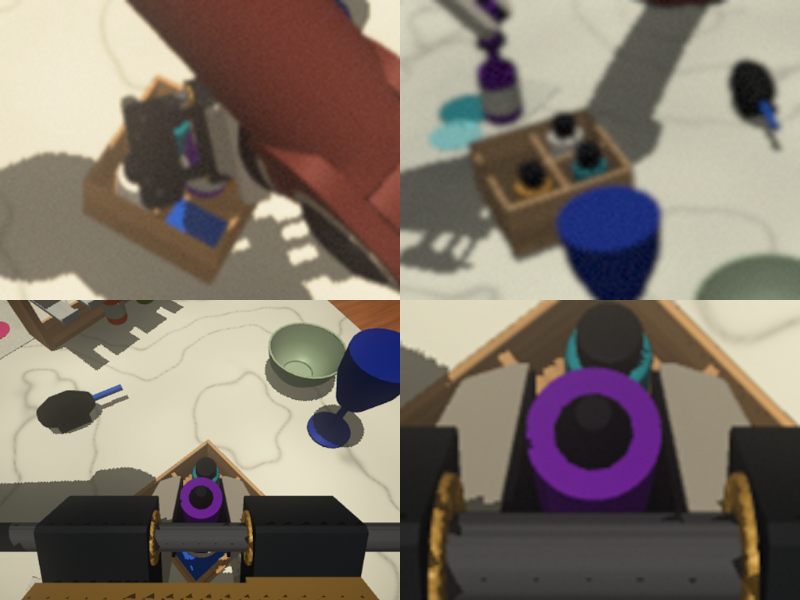

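The bottle is held upright above the carrier's free corner; in the wrist view it lies on the carrier diagonal. I'll check where its underside sits from the scene view.

```bash
python3 - <<'E'
from m import *
i=optics.camera("scene")[:,:,::-1];H=cv2.cvtColor(i,cv2.COLOR_BGR2HSV)
m=cv2.inRange(H,(125,60,20),(165,255,255));m[:,:145]=0;m[:,190:]=0;m[:150]=0;m[197:]=0
for v in range(150,197,2):
    x=np.nonzero(m[v])[0]
    if len(x):print(v,x.min(),x.max(),end="; ")
print()
# expected silhouette of vertical bottle
a=np.linspace(0,2*np.pi,60)
for z,r in((100,20),(158,20),(190,12),(229,12)):
    P=np.array([proj("scene",(469+r*np.cos(t),-270+r*np.sin(t),z)) for t in a]);print(z,P.min(0).round(1),P.max(0).round(1))
E
```

```text
150 157 162; 152 158 163; 154 161 164; 156 164 164; 162 163 164; 164 158 164; 166 160 163; 168 161 163; 170 161 164; 172 160 167; 174 158 169; 176 158 169; 178 158 169; 180 159 167; 190 161 170; 192 163 167; 
100 [158.8 187.1] [172.8 194.8]
158 [155.5 170.1] [169.9 177.5]
190 [156.5 161.7] [165.3 166. ]
229 [154.2 149.3] [163.2 153.4]
```

Call:
{"api": "carry_out", "payload": {"deltas": [0,0,0,-0.0067,0,0.0074,1,0,0,0,-0.0084,0,0.0093,1,0,0,0,-0.0084,0,0.0093,1,0,0,0,-0.0084,0,0.0093,1,0,0,0,-0.0084,0,0.0093,1,0,0,0,-0.0084,0,0.0093,1,0,0,0,-0.0067,0,0.0074,1,0,0,0,0,0,0,1,0,0,0,0,0,0,1]}}

```text
time: 15.18
tool_pos: [468.1, -273.1, 139.5]
tcp_rot: [-0.191, 0.791, 0.495, 0.305]
contact_force: [0.2, 0.2, -0.5]
finger_gap: 23.5
grip_force: 20.0
```

```bash
python3 t.py 128; python3 - <<'E'
from m import *
c=optics.camera("scene")[:,:,::-1];b=optics.camera("side")[:,:,::-1];i=optics.camera("wrist")[:,:,::-1]
cv2.imwrite("pics/w7b.png",np.vstack([np.hstack([cv2.resize(b[235:355,215:375],(400,300),interpolation=2),cv2.resize(c[150:255,130:270],(400,300),interpolation=2)]),np.hstack([cv2.resize(i,(400,300)),cv2.resize(i[200:320,180:340],(400,300))])]))
E
```

```text
G [ 469.  -271.3  137.3] [ 0.51  0.81  0.55  1.78 -1.03  1.37  1.16] z in tool [ 0.671  0.    -0.741]
shift [-5.4 -1.7  7.7]
```

View pics/w7b.png

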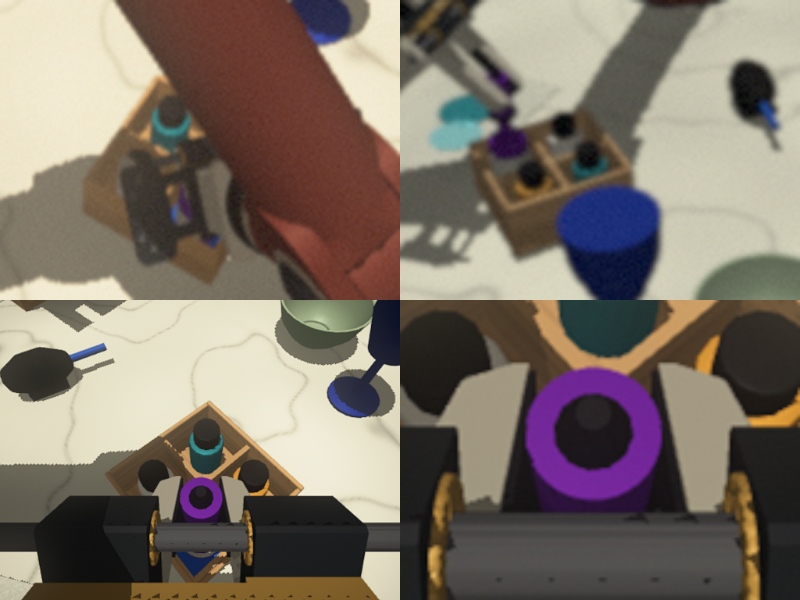

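The bottle is in the free cell with its underside about 9 mm above the pad, and no contact so far. Lowering gently.

Call:
{"api": "carry_out", "payload": {"deltas": [0,0,0,-0.0013,0,0.0015,1,0,0,0,-0.0013,0,0.0015,1,0,0,0,-0.0013,0,0.0015,1,0,0,0,-0.0013,0,0.0015,1,0,0,0,0,0,0,1,0,0,0,0,0,0,1]}}

```text
time: 16.08
tool_pos: [468.1, -272.8, 131.3]
tcp_rot: [-0.191, 0.791, 0.495, 0.305]
contact_force: [-0.3, -0.4, -0.8]
finger_gap: 23.5
grip_force: 20.0
```

Call:
{"api": "carry_out", "payload": {"deltas": [0,0,0,-0.00035,0,0.00037,1,0,0,0,-0.00035,0,0.00037,1,0,0,0,0,0,0,1,0,0,0,0,0,0,1]}}

```text
time: 16.58
tool_pos: [468.1, -272.8, 130.3]
tcp_rot: [-0.191, 0.791, 0.495, 0.305]
contact_force: [0.9, -0.5, -0.0]
finger_gap: 23.4
grip_force: 20.0
```

Call:
{"api": "carry_out", "payload": {"deltas": [0,0,0,-0.00035,0,0.00037,1,0,0,0,0,0,0,1,0,0,0,0,0,0,1]}}

```text
time: 16.95
tool_pos: [468.2, -272.7, 130.2]
tcp_rot: [-0.191, 0.791, 0.495, 0.305]
contact_force: [-0.8, -1.0, 2.4]
finger_gap: 23.5
grip_force: 20.0
```

Call:
{"api": "carry_out", "payload": {"deltas": [0,0,0,-0.00035,0,0.00037,1,0,0,0,0,0,0,1,0,0,0,0,0,0,1]}}

```text
time: 17.32
tool_pos: [468.2, -272.7, 130.2]
tcp_rot: [-0.191, 0.791, 0.495, 0.305]
contact_force: [-0.8, -0.6, 4.3]
finger_gap: 23.5
grip_force: 20.0
```

Call:
{"api": "carry_out", "payload": {"deltas": [0,0,0,-0.00035,0,0.00037,1,0,0,0,0,0,0,1,0,0,0,0,0,0,1]}}

```text
time: 17.7
tool_pos: [468.3, -272.7, 130.2]
tcp_rot: [-0.191, 0.79, 0.495, 0.306]
contact_force: [-0.4, -0.0, 6.9]
finger_gap: 23.8
grip_force: 20.0
```

Contact came at TCP 130.2 mm, which is the predicted pad height, and the force rises steadily. I'll relax the push, open slowly and back off along the fingers.

Call:
{"api": "carry_out", "payload": {"deltas": [0,0,0,0.00067,0,-0.00074,1,0,0,0,0,0,0,0.74,0,0,0,0,0,0,0.71,0,0,0,0,0,0,0.67,0,0,0,0,0,0,0.6,0,0,0,0,0,0,0.5,0,0,0,0,0,0,0.4,0,0,0,0,0,0,0.4,0,0,0,0,0,0,0.4]}}

```text
time: 18.82
tool_pos: [468.1, -272.8, 129.8]
tcp_rot: [-0.191, 0.791, 0.495, 0.305]
contact_force: [-0.6, -0.2, 0.1]
finger_gap: 56.0
grip_force: 0.0
```

Call:
{"api": "carry_out", "payload": {"deltas": [0,0,0,0,0,-0.01,0.4,0,0,0,0,0,-0.02,0.4,0,0,0,0,0,-0.03,0.4,0,0,0,0,0,-0.03,0.4,0,0,0,0,0,-0.03,0.4,0,0,0,0,0,-0.03,0.4,0,0,0,0,0,0,0.4,0,0,0,0,0,0,0.4]}}

```text
time: 19.82
tool_pos: [424.1, -362.8, 240.8]
tcp_rot: [-0.191, 0.791, 0.495, 0.305]
contact_force: [-0.0, 0.2, 0.1]
finger_gap: 55.7
grip_force: 0.0
```

```bash
python3 - <<'E'
from m import *
c=optics.camera("scene")[:,:,::-1];b=optics.camera("side")[:,:,::-1];i=optics.camera("wrist")[:,:,::-1]
cv2.imwrite("pics/w8b.png",np.vstack([np.hstack([cv2.resize(b,(400,300)),cv2.resize(c[120:255,130:310],(400,300),interpolation=2)]),np.hstack([cv2.resize(i,(400,300)),cv2.resize(i[140:290,150:350],(400,300))])]))
E
```

```text
(no output)
```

View pics/w8b.png

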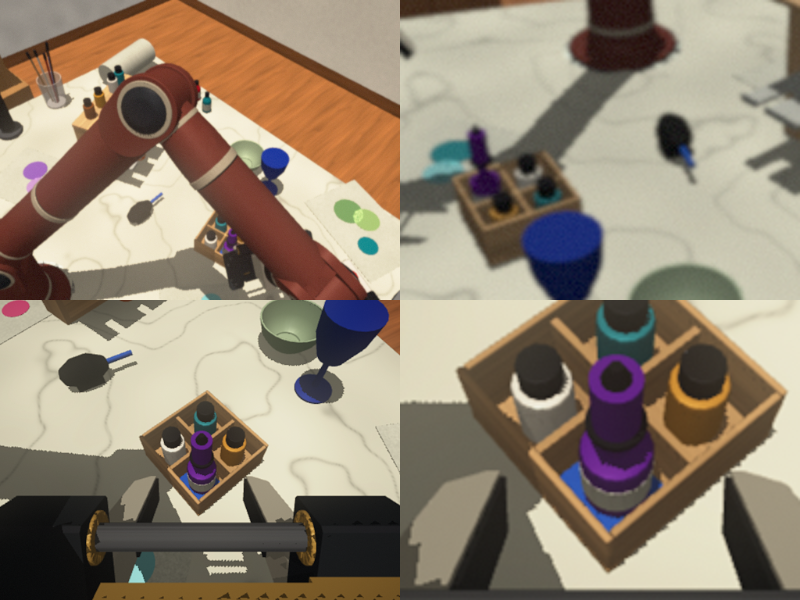

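The last picture shows the violet bottle standing upright on the blue pad, the pots undisturbed, and the gripper clear of everything.

```bash
python3 -c "
from station import ctrl
print(ctrl.sign_off())"
```

```text
the job is handed in; nothing more can be done
None
```

The violet bottle stands upright on the blue pad in the carrier's free cell, released only once it touched the pad, and the job was handed in at about 20 s with no other item seen to move.

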